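# Locate a blank in the polishing jig by pushing

### The job

Load the locating jig by pushing only: push the rectangular aluminium blank along the board until its long side lies flat against the rear fence, then push the sliding jaw along its slot until the blank is trapped snugly between the jaw and the end stop, still flat against the fence. Never lift or tip the blank, do not disturb the round blank or the other things lying about, and finish clear of everything.

Things in the scene. Friction and masses are not known exactly. Their poses are not given: they have to be found in the camera images.
- jig: Fixed plywood board 260 (x) x 320 (y) x 12 mm lying on the bench; origin at the centre of its underside, so its top is at z = 12 mm. In its own frame: the rear fence is a steel bar along y, 22 mm above the board, its working face (looking to -x) at x = +92 mm, from y = -150 to +146 mm; the end stop is a like bar along x from x = 0 to +108 mm, 22 mm above the board, its working face (looking to -y) at y = +130 mm. Its yaw on the bench varies.
- blank_center (a point): Rectangular aluminium blank, 60 (own x) x 90 (own y) x 25 mm, about 0.36 kg, lying loose on the board in front of the fence, somewhat askew; this point is its centre, 12.5 mm above the board. Its own x should end up parallel to the jig x, so that a 90 mm side touches the fence and a 60 mm side the end stop: its centre is then at jig x = +62, y = +85 mm.
- jaw (a joint): Sliding jaw of the jig, travel in m along the jig +y, towards the end stop; 0 to 0.18. It slides with about 1.5 N of friction and stays where it is left. At 0 its centre is at jig x = +57.5, y = -125 mm; snug against a fully seated blank it reads 0.153.
- jaw_face (a point): Centre of the outer (-y) face of the sliding jaw, the face to push on, 15 mm above the board. The jaw is an aluminium block 55 (jig x) x 24 (jig y) mm, from the board to 30 mm above it, with a black knob 18 mm across on top up to 49 mm above the board; the inner face is 24 mm further to jig +y.
- round_blank: round aluminium disc, 50 mm across, 25 mm high, standing on the jig board; origin at centre of underside. Leave alone.
- felt_wheel: felt polishing wheel lying flat, 90 mm across, 25 mm high; origin at centre of underside. Leave alone.
- flap_brush: dark two-step flap brush lying flat, 95 mm across, 40 mm high; origin at centre of underside. Leave alone.
- compound_bar: bar of polishing compound, 42 x 100 x 32 mm (own x, y, z); origin at centre of underside. Leave alone.
- compound_lump: lump of compound, about 38 x 30 x 32 mm; origin at centre of underside. Leave alone.
- thumb_clamp: small steel clamp with black thumb knob, 70 x 28 mm, 44 mm high; origin at centre of underside. Leave alone.
- jar: closed jar, 64 mm across, 70 mm high; origin at centre of underside. Leave alone.
- blank: The same blank, with its origin at the centre of its underside.

How it is judged:
By the outcome, as a careful person would: the job done as asked, in the order asked, and still so for the second after the job is handed in, with the robot touching nothing.
It also fails if it takes over 48 s, if anything falls off the work surface, if the arm or the gripper's body presses on something with over 40 N, if the wrist force passes 120 N, or if a joint passes its speed limit or range.

### The arm

A 6-joint arm with a two-finger parallel gripper is mounted at the origin on the work surface. World frame = base frame: x ahead of the robot, y to its left, z up, the work surface at z = 0. Lengths are in mm, angles in rad, forces in N, time in s.
With the tool pointing down it reaches from about 350 to 975 mm from the base axis. Payload 7.1 kg.
Tool frame: the origin (TCP) lies at the centre of the arm's flange, where the gripper is bolted on; the fingertips stand 182 mm ahead of it and the grasp point (between the pads) lies 163 mm ahead of it; z points along the fingers, y is the line along which they close (so a half turn about z gives the same grasp; the last joint's range is limited). The gripper opens to 88 mm and grips with 3 to 60 N. Pads are 20 mm wide; open, the fingers measure 115 mm over their backs; the gripper's body (75 mm by 178 mm) begins 61 mm behind the grasp point.
Start: joints at [1.166, 0.423, 1.63, -0, 1.089, -0.019], TCP at [235.156, 579.058, 404.675] pointing down, gripper open.
Joint ranges: [-3, 3], [-0.9, 2.11], [0.09, 2.58], [-1.31, 4.45], [0.11, 2.69], [-2.54, 2.54]. Speed limits (rad/s): [2.39, 2.39, 3.01, 3.14, 3.14, 3.14].

### API

Orientations are given as a rotation vector (axis times angle).
In Python, from workcell import readout, get_image, ctrl gives the robot as it stands.
- The arm moves only by the tool step_arm, never from a script. Its argument "targets" is a list that holds one entry, the list of rows, each a list of 7 numbers: the shift along the world's x, y, z as a fraction of full scale, then the turn, a rotation vector about the world's x, y, z as a fraction of full scale, then the opening, from 0 (shut) to 1 (fully open). In form: [[[dx, dy, dz, wx, wy, wz, claw], ...]]. A call has exactly 5 rows; each row shifts and turns the commanded pose from where the row before left it; what a row does not reach is not made up. Full scale, the value 1, is 0.05 m for a shift and 4 degrees for a turn. A row lasts 1/8 s, in which the tool goes at most 62.5 mm and 10.7 degrees, less where a joint would pass 70% of its speed; a pose out of reach is approached as far as the arm can. A call with a number of a shift or a turn outside -1 to 1 is refused whole. A call with a gripper value outside its range is refused whole. The fingers move at their own pace and stop on an object; the grip force is fixed at half the most. Time passes only in rows, so rows that do not move let the fingers close, or fill a call up. It gives the time, the measured TCP pose, the force, the opening and the grip force at its end, in the units of the state.
- readout.get_obs(): the state, without advancing time (a new reading comes with each control period).
- get_image(name): name is "scene" or "top" or "wrist"; returns a dict with "pixels" (384x512x3 uint8, red, green, blue), "intrinsics" (3x3 intrinsics, pixels), "extrinsics" (4x4, takes a point from world to camera coordinates). Camera axes: x right, y down, z forward; pixel columns grow to the right and rows downward; lengths in mm; the calibration is good to about 2 mm. The wrist camera is an equidistant fisheye: a pixel r from the principal point sees the ray r / f radians off the axis. A picture is of the moment at which its call begins. There is no depth.
- ctrl.close_job(): hands the job in; it is judged then, once.
The state is a dict: "t": time; "qpos": joint angles; "qvel": joint speeds; "joint_torque": joint torques, N m; "ee_pos": TCP position; "orientation": TCP orientation; "ft_force": force on the tool from outside, world axes, zero at the start; "moment": the same for the moment, N m; "width": finger opening in mm; "grasp_force": force on a finger pad.
Only numpy, scipy, OpenCV 4.12 (cv2) and the standard library are available. Lean on these libraries where they do the work, as an engineer would, in place of code of your own. Each camera call takes 0.05 s, during which the arm holds its last target. There are 200 camera calls.

## Working session

There is one attempt and no reset: what is moved stays moved. The work goes in short steps, Python scripts to look and compute and a tool call to move; the robot and the scene stay as the last step left them, time stands still between calls to the robot, and variables do not carry over. Pictures are saved under pics/ and viewed, at most 10 in all, crops included, and the job is handed in when it is done.

Besides the shell and the picture viewer there is one more tool, called after ">>>" in YAML: its name, and indented under it one key for each argument. step_arm: Moves the arm, as the interface text tells. Shift numbers are shares of 0.05 m and turn numbers shares of 4 degrees, none past 1 either way. Its arguments: {"type":"object","properties":{"targets":{"type":"array"}},"required":["targets"]}

```bash
mkdir -p pics; cat > h.py <<'E'
import numpy as np, cv2
from workcell import readout, get_image, ctrl
def snap(name,fn,crop=None,s=1):
    d=get_image(name); np.savez('pics/'+fn+'.npz',K=d['intrinsics'],E=d['extrinsics'],p=d['pixels'])
    im=np.asarray(d['pixels'])[:,:,::-1]
    save(im,fn,crop,s)
def save(im,fn,crop=None,s=1):
    if crop: im=im[crop[1]:crop[3],crop[0]:crop[2]]
    cv2.imwrite('pics/'+fn+'.png',cv2.resize(im,None,fx=s,fy=s,interpolation=cv2.INTER_CUBIC))
def ray(fn,uv,z):
    d=np.load('pics/'+fn+'.npz');K,E=d['K'],d['E'];out=[]
    R,t=E[:3,:3],E[:3,3];c=-R.T@t
    for u,v in uv:
        r=R.T@np.linalg.solve(K,[u,v,1]); out.append(c+r*(z-c[2])/r[2])
    return np.array(out)
def proj(fn,P):
    d=np.load('pics/'+fn+'.npz');K,E=d['K'],d['E']
    q=(E[:3,:3]@np.asarray(P,float).T).T+E[:3,3]; q=q@K.T; return q[:,:2]/q[:,2:]
E
python3 - <<'E'
from h import *
snap('top','top1',None,1.5); snap('scene','sc1',None,1.5)
o=readout.get_obs(); print(o['t'],o['ee_pos'],o['orientation'],o['width'])
E
```

```text
0.1 [235.05226783 578.84000271 403.98953944] [-6.02141159e-01 -3.08306843e+00  2.13827305e-03] 88.14490257487567
```

View pics/top1.png

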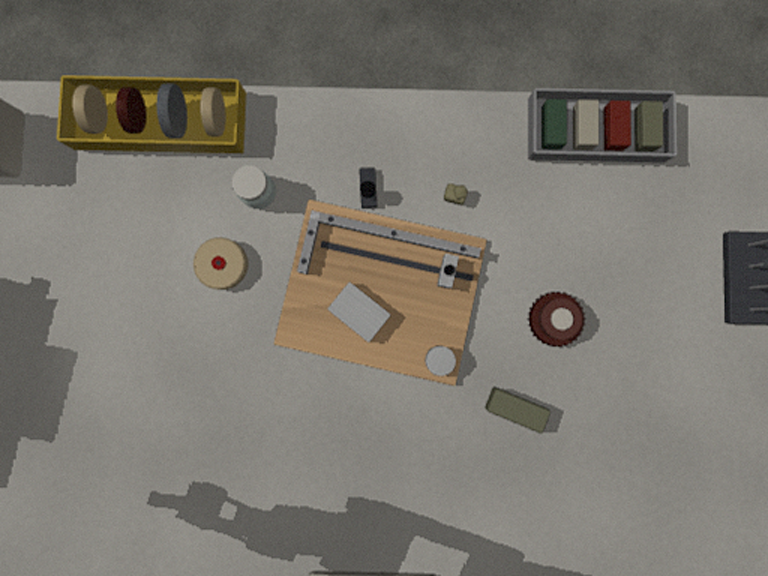

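View pics/sc1.png

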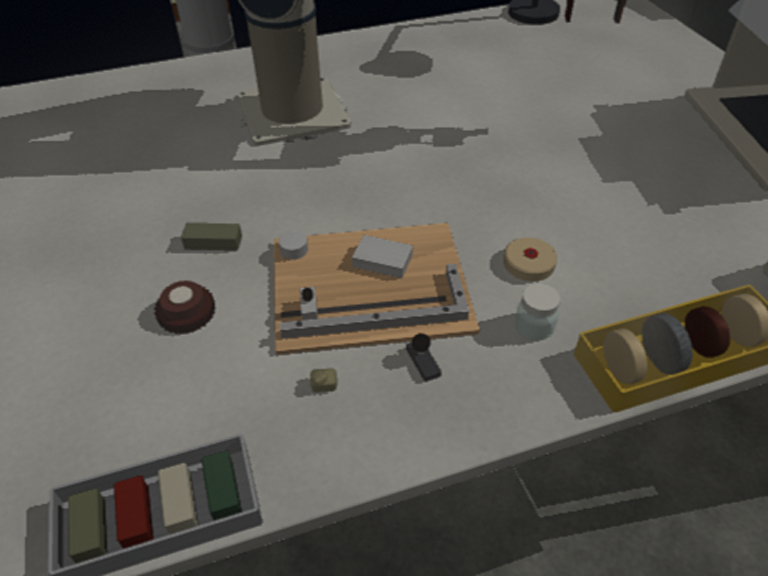

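The top view (1.5x) has world +x up and +y left. The board corners are near (310,200), (486,238), (459,384) and (275,346). The blank is at (359,311), the jaw at (449,270) and the disc at (441,361). I'll enlarge this area next.

```bash
python3 - <<'E'
from h import *
p=np.load('pics/top1.npz')['p'][:,:,::-1]
save(p,'top1c',(178,128,334,262),4.4)
E
```

```text
(no output)
```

View pics/top1c.png

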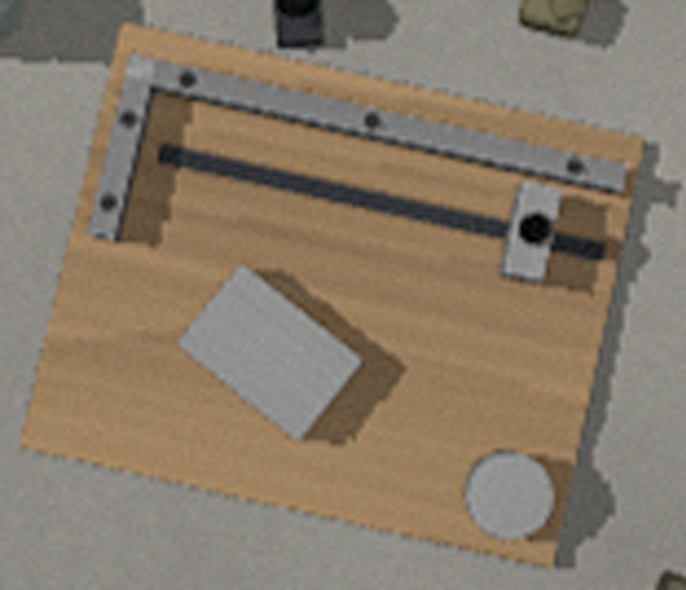

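The crop (4.4x, offset 178,128) shows these pixel positions:
- Board corners: (122,23), (644,138), (555,568), (22,447)
- Blank top corners: (240,265), (361,360), (300,439), (178,341)
- Jaw top: (522,180), (560,188), (545,282), (501,275)
- Disc centre: (510,495)

```bash
cat >> h.py <<'E'
def fit(P,L): # 2D rigid world=R@L+t
    P=P[:,:2];L=np.array(L,float);pc,lc=P.mean(0),L.mean(0)
    a=L-lc;b=P-pc;th=np.arctan2((a[:,0]*b[:,1]-a[:,1]*b[:,0]).sum(),(a*b).sum())
    R=np.array([[np.cos(th),-np.sin(th)],[np.sin(th),np.cos(th)]]);t=pc-R@lc
    return th,R,t,np.linalg.norm(L@R.T+t-P,axis=1)
E
python3 - <<'E'
from h import *
c=lambda l:[(178+(x+.5)/4.4-.5,128+(y+.5)/4.4-.5) for x,y in l]
B=ray('top1',c([(122,23),(644,138),(555,568),(22,447)]),12)
th,R,t,e=fit(B,[(130,160),(130,-160),(-130,-160),(-130,160)])
print('jig',np.degrees(th),t,e)
J=lambda P:(P[:,:2]-t)@R
F=ray('top1',c([(152,88),(622,192),(117,241)]),34);print('fence top in jig',J(F))
b=ray('top1',c([(240,265),(361,360),(300,439),(178,341)]),37)
tb,Rb,cb,e=fit(b,[(30,45),(30,-45),(-30,-45),(-30,45)]);print('blank',np.degrees(tb),cb,e,J(cb[None]),np.degrees(tb-th)); print(J(b))
j=ray('top1',c([(522,180),(560,188),(545,282),(501,275)]),42);print('jaw',J(j),J(j).mean(0),j.mean(0))
d=ray('top1',c([(510,495)]),37);print('disc',d,J(d))
for n,uv,z in [('felt',(219/1.5,263/1.5),25),('flap',(371,213),30),('bar',(345,273),32),('lump',(304,129),30),('clamp',(245.5,124),30),('jar',(166,123),70)]:
  q=ray('top1',[uv],z);print(n,q[0],J(q)[0])
np.savez('jig.npz',R=R,t=t,th=th)
E
```

```text
jig -11.272377675817655 [581.3102309   -4.82327643] [1.51995672 2.02616567 1.00717517 1.96100693]
fence top in jig [[ 9.11660886e+01  1.29095126e+02]
 [ 9.09379734e+01 -1.49346716e+02]
 [ 3.01341150e-02  1.28621613e+02]]
blank -37.06911487328447 [545.07497121  31.62504511] [2.21473471 1.89651676 1.67388565 2.04165315] [[-42.66092179  28.66216914]] -25.79673719746682
[[  1.71796906  56.15391697]
 [-36.30479004 -23.34357934]
 [-87.63220036   0.78904383]
 [-48.42466581  81.04929511]]
jaw [[  84.03260262  -90.97644225]
 [  84.24670391 -113.16246906]
 [  29.67762989 -116.03235919]
 [  28.14328444  -90.7256473 ]] [  56.52505522 -102.72422945] [ 616.66501089 -116.61499667   42.        ]
disc [[ 466.56722594 -106.78718284   37.        ]] [[ -92.59827078 -122.42612322]]
felt [622.10790336 272.34001007  25.        ] [-14.16739575 279.79139079]
flap [ 538.49377564 -302.26754408   30.        ] [  16.15194893 -300.07575001]
bar [ 387.73607915 -236.79093544   32.        ] [-144.49641552 -265.33136443]
lump [ 750.2890191  -130.12650062   30.        ] [190.21246322 -89.85514836]
clamp [760.02774484  20.60263377  30.        ] [170.29978795  59.86993336]
jar [748.06497409 214.84965421  70.        ] [120.59767184 248.03133346]
```

>>> step_arm:
  targets:
    - [[0.32, -0.71, 0, 0, 0, 0.9, 0.55], [0.32, -0.71, 0, 0, 0, 0.9, 0.55], [0.32, -0.71, 0, 0, 0, 0.9, 0.55], [0.32, -0.71, 0, 0, 0, 0, 0.55], [0.32, -0.71, 0, 0, 0, 0, 0.55]]

```text
t: 0.72
ee_pos: [315.4, 400.3, 404.4]
orientation: [-0.309, -3.126, 0.001]
ft_force: [0.2, 0.6, 0.6]
width: 48.3
grasp_force: 0.0
```

>>> step_arm:
  targets:
    - [[0.32, -0.71, 0, 0, 0, 0, 0.55], [0.32, -0.71, 0, 0, 0, 0, 0.55], [0.32, -0.71, 0, 0, 0, 0, 0.55], [0.32, -0.71, 0, 0, 0, 0, 0.55], [0.32, -0.71, 0, 0, 0, 0, 0.55]]

```text
t: 1.35
ee_pos: [395.4, 222.8, 404.5]
orientation: [-0.309, -3.126, 0.0]
ft_force: [0.3, -0.4, -0.8]
width: 48.5
grasp_force: 0.0
```

>>> step_arm:
  targets:
    - [[0.32, -0.71, -0.5, 0, 0, 0, 0.55], [0.32, -0.71, -0.5, 0, 0, 0, 0.55], [0.32, -0.71, -0.6, 0, 0, 0, 0.55], [0.32, -0.71, -0.6, 0, 0, 0, 0.55], [0.32, -0.71, -0.4, 0, 0, 0, 0.55]]

```text
t: 1.98
ee_pos: [475.2, 45.3, 273.2]
orientation: [-0.309, -3.125, 0.0]
ft_force: [-0.3, 0.6, 0.2]
width: 48.2
grasp_force: 0.0
```

```bash
cat >> h.py <<'E'
def st():
    from scipy.spatial.transform import Rotation as Ro
    g=np.load('jig.npz');o=readout.get_obs();M=Ro.from_rotvec(o['orientation']).as_matrix()
    p=o['ee_pos'];y=M[:,1]
    tip=p+182*M[:,2]
    print('t',o['t'],'tip',tip.round(1),'jig',((tip[:2]-g['t'])@g['R']).round(1),'yaw-jig',np.degrees(np.arctan2(-y[0],y[1])-g['th']).round(2),'toolz',M[:,2].round(4),'F',np.round(o['ft_force'],1),'w',round(o['width'],1))
E
python3 -c "
from h import *
st(); snap('wrist','w1',None,1.5)"
```

```text
t 1.975 tip [474.9  45.3  91.2] jig [-114.2   28.3] yaw-jig -0.03 toolz [-1.6e-03 -1.0e-04 -1.0e+00] F [-0.3  0.6  0.2] w 48.2
```

View pics/w1.png

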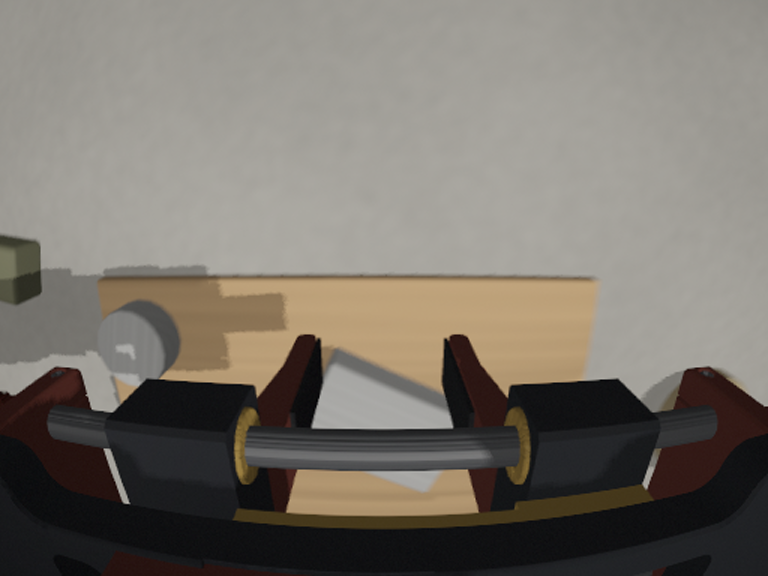

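The wrist view shows the tips at (305,335) and (455,335), on the near side of the blank's front corner at (335,350). The board edge is level at row 277, so the tool is parallel to the jig. The computed clearance is about 16 mm, so I'll descend.

>>> step_arm:
  targets:
    - [[0, 0, -0.5, 0, 0, 0, 0.55], [0, 0, -0.5, 0, 0, 0, 0.55], [0, 0, -0.3, 0, 0, 0, 0.55], [0, 0, -0.17, 0, 0, 0, 0.55], [0, 0, 0, 0, 0, 0, 0.55]]

```text
t: 2.65
ee_pos: [475.1, 46.7, 201.0]
orientation: [-0.309, -3.126, 0.0]
ft_force: [0.4, 0.6, 0.4]
width: 47.9
grasp_force: 0.0
```

>>> step_arm:
  targets:
    - [[0.1, -0.02, 0, 0, 0, 0, 0.55], [0.1, -0.02, 0, 0, 0, 0, 0.55], [0.1, -0.02, 0, 0, 0, 0, 0.55], [0.1, -0.02, 0, 0, 0, 0, 0.55], [0.1, -0.02, 0, 0, 0, 0, 0.55]]

```text
t: 3.28
ee_pos: [500.2, 41.4, 201.2]
orientation: [-0.309, -3.126, 0.0]
ft_force: [-2.7, -0.9, 1.6]
width: 48.1
grasp_force: 1.0
```

>>> step_arm:
  targets:
    - [[0.1, -0.02, 0, 0, 0, 0, 0.55], [0.1, -0.02, 0, 0, 0, 0, 0.55], [0.1, -0.02, 0, 0, 0, 0, 0.55], [0.1, -0.02, 0, 0, 0, 0, 0.55], [0.1, -0.02, 0, 0, 0, 0, 0.55]]

```text
t: 3.9
ee_pos: [525.5, 36.5, 201.2]
orientation: [0.309, 3.126, -0.0]
ft_force: [-1.7, -0.5, 0.1]
width: 48.4
grasp_force: 0.7
```

```bash
python3 -c "
from h import *
st(); snap('scene','s2',(170,130,330,250),4.5)"
```

```text
t 3.9 tip [525.5  36.5  19.2] jig [-62.8  29.6] yaw-jig -0.03 toolz [ 1.e-04 -0.e+00 -1.e+00] F [-1.7 -0.5  0.1] w 48.4
```

View pics/s2.png

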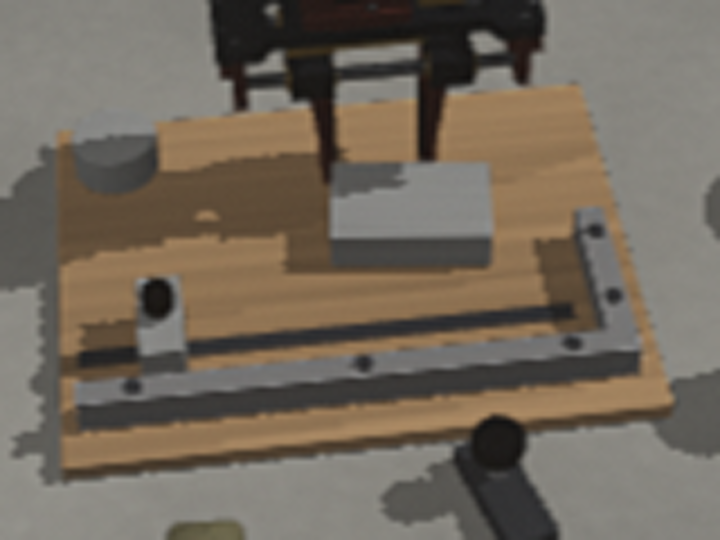

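The blank has swung almost parallel to the fence. Its top corners are at about (330,178), (488,163), (492,238) and (332,241). The left finger sits right at its -y end, so I'll check the offset.

```bash
python3 -c "
from h import *
g=np.load('jig.npz')
P=ray('s2',[(170+x/4.5,130+y/4.5) for x,y in [(330,178),(488,163),(492,238),(332,241)]],37)
print((P[:,:2]-g['t'])@g['R'])
F=ray('s2',[(170+x/4.5,130+y/4.5) for x,y in [(80,407),(577,208)]],34);print((F[:,:2]-g['t'])@g['R'])"
```

```text
[[-33.94191672   0.38230115]
 [-33.73118418  90.58674699]
 [ 25.69305013  82.92755292]
 [ 15.8825788   -4.00911393]]
[[ 113.22922495 -143.93534276]
 [   6.12348179  134.19084333]]
```

>>> step_arm:
  targets:
    - [[-0.16, 0.03, 0, 0, 0, 0, 0.55], [0.05, 0.25, 0, 0, 0, 0, 0.55], [0.16, -0.03, 0, 0, 0, 0, 0.55], [0.1, -0.02, 0, 0, 0, 0, 0.55], [0.1, -0.02, 0, 0, 0, 0, 0.55]]

```text
t: 4.58
ee_pos: [537.9, 46.9, 201.1]
orientation: [-0.309, -3.126, 0.0]
ft_force: [-1.8, -0.8, 0.2]
width: 48.8
grasp_force: 0.8
```

>>> step_arm:
  targets:
    - [[0.12, -0.024, 0, 0, 0, 0, 0.55], [0.12, -0.024, 0, 0, 0, 0, 0.55], [0.12, -0.024, 0, 0, 0, 0, 0.55], [0.12, -0.024, 0, 0, 0, 0, 0.55], [0.12, -0.024, 0, 0, 0, 0, 0.55]]

```text
t: 5.2
ee_pos: [568.1, 40.9, 201.1]
orientation: [0.309, 3.126, 0.0]
ft_force: [-1.8, 0.2, -1.2]
width: 48.6
grasp_force: 0.6
```

>>> step_arm:
  targets:
    - [[0.1, -0.02, 0, 0, 0, 0, 0.55], [0.1, -0.02, 0, 0, 0, 0, 0.55], [0.1, -0.02, 0, 0, 0, 0, 0.55], [0.1, -0.02, 0, 0, 0, 0, 0.55], [0.1, -0.02, 0, 0, 0, 0, 0.55]]

```text
t: 5.82
ee_pos: [593.0, 36.0, 201.2]
orientation: [0.309, 3.126, 0.0]
ft_force: [-1.4, -0.1, -0.6]
width: 48.3
grasp_force: 0.7
```

```bash
python3 -c "
from h import *
st(); snap('scene','s3',(170,130,330,250),4.5)"
```

```text
t 5.825 tip [593.   36.   19.2] jig [ 3.5 42.3] yaw-jig -0.04 toolz [ 0.  0. -1.] F [-1.4 -0.1 -0.6] w 48.3
```

View pics/s3.png

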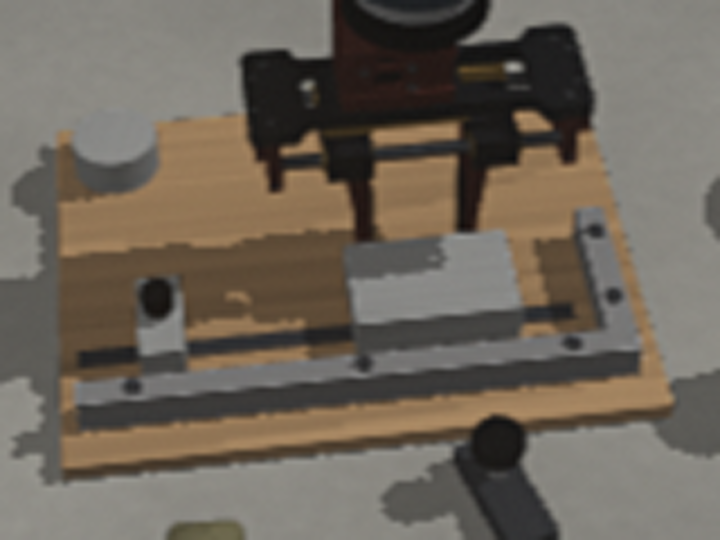

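The blank is now nearly parallel, with its front top edge running from (355,325) to (520,308). It is about 10 mm short of the fence, so I'll push slowly and watch the force.

>>> step_arm:
  targets:
    - [[0.04, -0.008, 0, 0, 0, 0, 0.55], [0.04, -0.008, 0, 0, 0, 0, 0.55], [0.04, -0.008, 0, 0, 0, 0, 0.55], [0.03, -0.006, 0, 0, 0, 0, 0.55], [0.03, -0.006, 0, 0, 0, 0, 0.55]]

```text
t: 6.5
ee_pos: [601.7, 34.3, 201.2]
orientation: [-0.309, -3.126, 0.0]
ft_force: [-2.2, 0.2, 2.6]
width: 48.4
grasp_force: 1.4
```

>>> step_arm:
  targets:
    - [[0.02, -0.004, 0, 0, 0, 0, 0.55], [0.02, -0.004, 0, 0, 0, 0, 0.55], [0.02, -0.004, 0, 0, 0, 0, 0.55], [0.02, -0.004, 0, 0, 0, 0, 0.55], [0.0, 0, 0, 0, 0, 0, 0.55]]

```text
t: 7.12
ee_pos: [605.8, 33.4, 201.2]
orientation: [0.309, 3.126, 0.0]
ft_force: [-1.4, -0.4, 1.0]
width: 48.4
grasp_force: 0.9
```

>>> step_arm:
  targets:
    - [[0.02, -0.004, 0, 0, 0, 0, 0.55], [0.02, -0.004, 0, 0, 0, 0, 0.55], [0.02, -0.004, 0, 0, 0, 0, 0.55], [0.02, -0.004, 0, 0, 0, 0, 0.55], [0.0, 0, 0, 0, 0, 0, 0.55]]

```text
t: 7.75
ee_pos: [609.9, 32.6, 201.2]
orientation: [0.309, 3.126, 0.0]
ft_force: [-0.4, 0.4, -0.2]
width: 48.6
grasp_force: 0.5
```

>>> step_arm:
  targets:
    - [[0.02, -0.004, 0, 0, 0, 0, 0.55], [0.02, -0.004, 0, 0, 0, 0, 0.55], [0.02, -0.004, 0, 0, 0, 0, 0.55], [0.0, 0, 0, 0, 0, 0, 0.55], [0.0, 0, 0, 0, 0, 0, 0.55]]

```text
t: 8.38
ee_pos: [611.2, 32.4, 201.0]
orientation: [-0.309, -3.122, 0.0]
ft_force: [-9.0, 3.1, 6.4]
width: 48.7
grasp_force: 4.6
```

The blank has met the fence: 9 N at finger jig x ≈ 22, which matches the expected geometry. I'll back off, rise, shut the fingers and move behind the jaw.

>>> step_arm:
  targets:
    - [[-0.13, 0.026, 0, 0, 0, 0, 0.55], [-0.13, 0.026, 0, 0, 0, 0, 0.55], [-0.13, 0.026, 0, 0, 0, 0, 0.55], [0, 0, 0.9, 0, 0, 0, 0.55], [0, 0, 0.9, 0, 0, 0, 0]]

```text
t: 9.0
ee_pos: [592.7, 36.0, 291.7]
orientation: [-0.309, -3.125, 0.0]
ft_force: [0.0, 0.1, -0.6]
width: 41.4
grasp_force: 0.0
```

>>> step_arm:
  targets:
    - [[0.07, -0.78, 0, 0, 0, 0, 0], [0.07, -0.78, 0, 0, 0, 0, 0], [0.07, -0.78, 0, 0, 0, 0, 0], [0.07, -0.78, 0, 0, 0, 0, 0], [0.07, -0.77, 0, 0, 0, 0, 0]]

```text
t: 9.62
ee_pos: [610.5, -159.8, 291.2]
orientation: [0.309, 3.126, -0.0]
ft_force: [0.1, 1.0, 0.0]
width: 0.5
grasp_force: 0.0
```

```bash
python3 -c "
from h import *
st(); snap('scene','s4',(170,130,330,250),4.5)"
```

```text
t 9.625 tip [ 610.6 -159.8  109.2] jig [  59.  -146.3] yaw-jig -0.04 toolz [ 5.e-04 -2.e-04 -1.e+00] F [0.1 1.  0. ] w 0.5
```

View pics/s4.png

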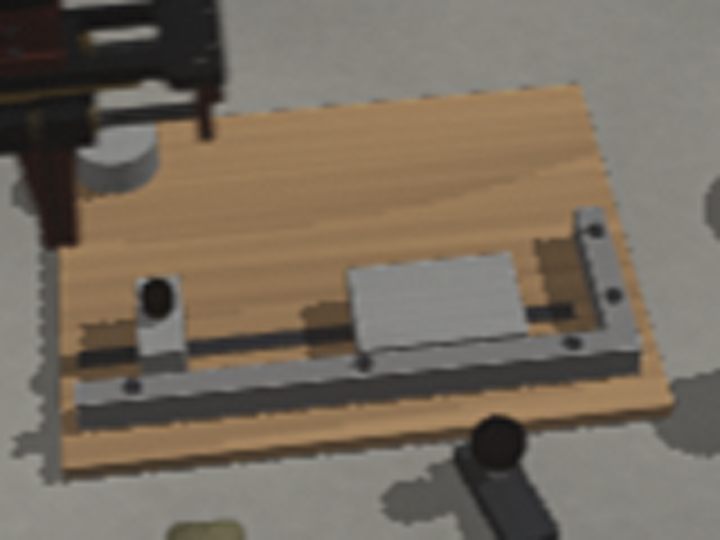

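The blank lies along the fence with no gap visible. The fingers are shut at jig (59,-146), behind the jaw. Next I'll descend and push.

>>> step_arm:
  targets:
    - [[0, 0, -0.6, 0, 0, 0, 0], [0, 0, -0.6, 0, 0, 0, 0], [0, 0, -0.4, 0, 0, 0, 0], [0, 0, -0.2, 0, 0, 0, 0], [0, 0, 0, 0, 0, 0, 0]]

```text
t: 10.3
ee_pos: [610.7, -158.4, 200.8]
orientation: [-0.309, -3.126, -0.0]
ft_force: [-0.0, 0.0, -0.0]
width: 0.8
grasp_force: 0.0
```

>>> step_arm:
  targets:
    - [[0.02, 0.1, 0, 0, 0, 0, 0], [0.02, 0.1, 0, 0, 0, 0, 0], [0.02, 0.1, 0, 0, 0, 0, 0], [0.02, 0.1, 0, 0, 0, 0, 0], [0.02, 0.1, 0, 0, 0, 0, 0]]

```text
t: 10.92
ee_pos: [615.8, -133.3, 201.4]
orientation: [0.309, 3.126, -0.001]
ft_force: [-0.4, -1.8, 1.7]
width: 0.2
grasp_force: 0.9
```

>>> step_arm:
  targets:
    - [[0.02, 0.1, 0, 0, 0, 0, 0], [0.02, 0.1, 0, 0, 0, 0, 0], [0.02, 0.1, 0, 0, 0, 0, 0], [0.02, 0.1, 0, 0, 0, 0, 0], [0.02, 0.1, 0, 0, 0, 0, 0]]

```text
t: 11.55
ee_pos: [620.8, -108.2, 201.2]
orientation: [0.309, 3.126, -0.0]
ft_force: [0.6, -2.3, 0.7]
width: 0.4
grasp_force: 0.9
```

>>> step_arm:
  targets:
    - [[0.02, 0.1, 0, 0, 0, 0, 0], [0.02, 0.1, 0, 0, 0, 0, 0], [0.02, 0.1, 0, 0, 0, 0, 0], [0.02, 0.1, 0, 0, 0, 0, 0], [0.02, 0.1, 0, 0, 0, 0, 0]]

```text
t: 12.18
ee_pos: [625.7, -83.2, 201.1]
orientation: [0.309, 3.126, -0.0]
ft_force: [1.3, -2.2, 0.7]
width: 0.2
grasp_force: 0.9
```

```bash
python3 -c "
from h import *
st()"
```

```text
t 12.175 tip [625.7 -83.2  19.1] jig [ 58.9 -68.2] yaw-jig -0.03 toolz [ 0. -0. -1.] F [ 1.3 -2.2  0.7] w 0.2
```

>>> step_arm:
  targets:
    - [[0.02, 0.1, 0, 0, 0, 0, 0], [0.02, 0.1, 0, 0, 0, 0, 0], [0.02, 0.1, 0, 0, 0, 0, 0], [0.02, 0.1, 0, 0, 0, 0, 0], [0.02, 0.1, 0, 0, 0, 0, 0]]

```text
t: 12.8
ee_pos: [630.7, -58.2, 201.1]
orientation: [-0.309, -3.126, 0.0]
ft_force: [0.7, -2.1, 0.6]
width: 0.5
grasp_force: 0.9
```

>>> step_arm:
  targets:
    - [[0.02, 0.1, 0, 0, 0, 0, 0], [0.02, 0.1, 0, 0, 0, 0, 0], [0.02, 0.1, 0, 0, 0, 0, 0], [0.02, 0.1, 0, 0, 0, 0, 0], [0.02, 0.1, 0, 0, 0, 0, 0]]

```text
t: 13.42
ee_pos: [635.7, -33.3, 201.1]
orientation: [-0.309, -3.126, 0.0]
ft_force: [1.9, -3.9, -0.6]
width: 0.3
grasp_force: 1.8
```

>>> step_arm:
  targets:
    - [[0.01, 0.05, 0, 0, 0, 0, 0], [0.01, 0.05, 0, 0, 0, 0, 0], [0.01, 0.05, 0, 0, 0, 0, 0], [0.006, 0.03, 0, 0, 0, 0, 0], [0, 0, 0, 0, 0, 0, 0]]

```text
t: 14.05
ee_pos: [637.4, -24.3, 201.2]
orientation: [-0.309, -3.126, -0.0]
ft_force: [1.5, -0.7, -0.6]
width: 0.4
grasp_force: 0.6
```

```bash
python3 -c "
from h import *
st(); snap('scene','s5',(170,130,330,250),4.5)"
```

```text
t 14.05 tip [637.3 -24.2  19.2] jig [58.8 -8.1] yaw-jig -0.03 toolz [-3.e-04  3.e-04 -1.e+00] F [ 1.5 -0.7 -0.6] w 0.4
```

View pics/s5.png

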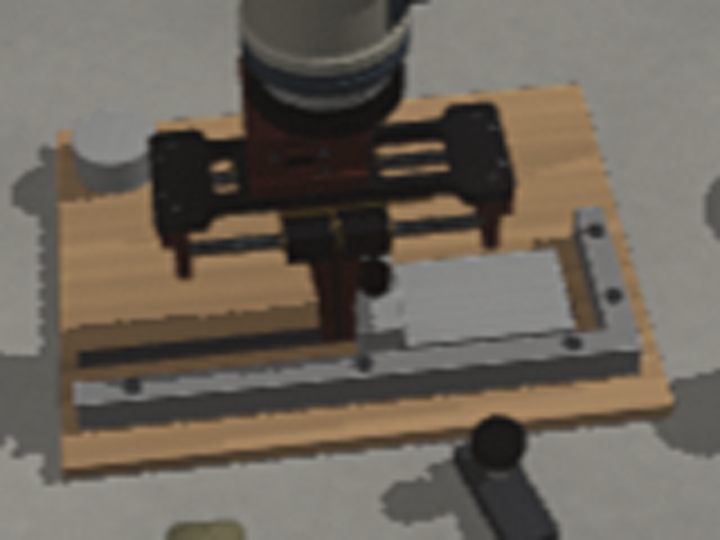

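The jaw is carrying the blank and it still looks flat to the fence, with about 10 mm to go to the stop. I'll advance 7 mm more, reseat the blank on the fence with a light push, then close the jaw.

>>> step_arm:
  targets:
    - [[0.01, 0.05, 0, 0, 0, 0, 0], [0.01, 0.05, 0, 0, 0, 0, 0], [0.008, 0.04, 0, 0, 0, 0, 0], [-0.03, -0.15, 0, 0, 0, 0, 0], [-0.01, -0.05, 0.5, 0, 0, 0, 0]]

```text
t: 14.72
ee_pos: [635.8, -27.7, 224.6]
orientation: [-0.309, -3.122, -0.0]
ft_force: [-0.3, 0.9, 0.4]
width: 0.2
grasp_force: 0.0
```

```bash
python3 -c "
from h import *
st()
g=np.load('jig.npz');o=readout.get_obs()
print(g['R']@np.array([0,80])+g['t']-o['ee_pos'][:2])"
```

```text
t 14.725 tip [635.  -27.6  42.6] jig [ 57.2 -11.8] yaw-jig -0.04 toolz [-4.1e-03  7.0e-04 -1.0e+00] F [-0.3  0.9  0.4] w 0.2
[-38.85229826 101.3417453 ]
```

>>> step_arm:
  targets:
    - [[0, 0, 0.7, 0, 0, 0, 0], [0, 0, 0.6, 0, 0, 0, 0], [-0.26, 0.68, 0, 0, 0, 0, 0.4], [-0.26, 0.67, 0, 0, 0, 0, 0.4], [-0.26, 0.67, 0, 0, 0, 0, 0.4]]

```text
t: 15.35
ee_pos: [597.3, 74.2, 291.3]
orientation: [0.31, 3.126, 0.001]
ft_force: [0.2, 1.3, -0.4]
width: 27.1
grasp_force: 0.0
```

>>> step_arm:
  targets:
    - [[0, 0, -0.6, 0, 0, 0, 0.4], [0, 0, -0.6, 0, 0, 0, 0.4], [0, 0, -0.4, 0, 0, 0, 0.4], [0, 0, -0.2, 0, 0, 0, 0.4], [0, 0, 0, 0, 0, 0, 0.4]]

```text
t: 15.98
ee_pos: [597.9, 73.3, 200.8]
orientation: [-0.31, -3.125, 0.0]
ft_force: [-0.2, -0.2, -0.1]
width: 35.2
grasp_force: 0.0
```

>>> step_arm:
  targets:
    - [[0.1, -0.02, 0, 0, 0, 0, 0.4], [0.1, -0.02, 0, 0, 0, 0, 0.4], [0.1, -0.02, 0, 0, 0, 0, 0.4], [0.04, -0.01, 0, 0, 0, 0, 0.4], [0.04, -0.01, 0, 0, 0, 0, 0.4]]

```text
t: 16.6
ee_pos: [617.0, 69.4, 201.2]
orientation: [-0.309, -3.126, 0.0]
ft_force: [0.5, -0.6, -0.3]
width: 34.8
grasp_force: 0.0
```

```bash
python3 -c "
from h import *
st()"
```

```text
t 16.6 tip [617.   69.4  19.2] jig [20.5 79.8] yaw-jig -0.04 toolz [-0.  0. -1.] F [ 0.5 -0.6 -0.3] w 34.8
```

>>> step_arm:
  targets:
    - [[0.02, -0.004, 0, 0, 0, 0, 0.4], [0.02, -0.004, 0, 0, 0, 0, 0.4], [0.01, -0.002, 0, 0, 0, 0, 0.4], [0, 0, 0, 0, 0, 0, 0.4], [0, 0, 0, 0, 0, 0, 0.4]]

```text
t: 17.23
ee_pos: [618.4, 69.1, 201.0]
orientation: [-0.309, -3.123, 0.0]
ft_force: [-4.9, 2.2, 4.7]
width: 35.0
grasp_force: 2.7
```

```bash
python3 -c "
from h import *
st()"
```

```text
t 17.225 tip [617.9  69.2  19. ] jig [21.4 79.7] yaw-jig -0.04 toolz [-2.9e-03  1.0e-04 -1.0e+00] F [-4.9  2.2  4.7] w 35.0
```

The blank was already flush, with contact at the same jig x and 5 N. I'll go back to the jaw for the final close.

>>> step_arm:
  targets:
    - [[-0.13, 0.026, 0, 0, 0, 0, 0.4], [-0.13, 0.026, 0, 0, 0, 0, 0.4], [-0.13, 0.026, 0, 0, 0, 0, 0.4], [0, 0, 0.9, 0, 0, 0, 0], [0, 0, 0.9, 0, 0, 0, 0]]

```text
t: 17.85
ee_pos: [599.3, 72.9, 291.6]
orientation: [-0.309, -3.125, 0.001]
ft_force: [-0.1, -0.3, 0.3]
width: 18.6
grasp_force: 0.0
```

>>> step_arm:
  targets:
    - [[0.24, -0.74, 0, 0, 0, 0, 0], [0.24, -0.74, 0, 0, 0, 0, 0], [0.22, -0.74, 0, 0, 0, 0, 0], [0, 0, 0, 0, 0, 0, 0], [0, 0, -0.2, 0, 0, 0, 0]]

```text
t: 18.48
ee_pos: [634.8, -37.9, 281.3]
orientation: [0.31, 3.125, 0.0]
ft_force: [0.7, -0.3, -0.8]
width: 0.6
grasp_force: 0.0
```

```bash
python3 -c "
from h import *
st()"
```

```text
t 18.475 tip [635.  -37.8  99.3] jig [ 59.1 -21.9] yaw-jig -0.06 toolz [ 1.1e-03  1.0e-04 -1.0e+00] F [ 0.7 -0.3 -0.8] w 0.6
```

>>> step_arm:
  targets:
    - [[0, 0, -0.6, 0, 0, 0, 0], [0, 0, -0.6, 0, 0, 0, 0], [0, 0, -0.4, 0, 0, 0, 0], [0.02, 0.1, 0, 0, 0, 0, 0], [0.02, 0.1, 0, 0, 0, 0, 0]]

```text
t: 19.1
ee_pos: [637.3, -27.4, 201.8]
orientation: [0.309, 3.125, 0.0]
ft_force: [-0.7, -0.1, -0.4]
width: 0.5
grasp_force: 0.0
```

>>> step_arm:
  targets:
    - [[0.02, 0.1, 0, 0, 0, 0, 0], [0.01, 0.05, 0, 0, 0, 0, 0], [0.006, 0.03, 0, 0, 0, 0, 0], [0.004, 0.02, 0, 0, 0, 0, 0], [0.004, 0.02, 0, 0, 0, 0, 0]]

```text
t: 19.73
ee_pos: [639.0, -17.3, 201.2]
orientation: [-0.309, -3.126, 0.0]
ft_force: [-0.8, -4.4, 1.6]
width: 0.5
grasp_force: 1.9
```

>>> step_arm:
  targets:
    - [[0.004, 0.02, 0, 0, 0, 0, 0], [0.004, 0.02, 0, 0, 0, 0, 0], [0.004, 0.02, 0, 0, 0, 0, 0], [0, 0, 0, 0, 0, 0, 0], [0, 0, 0, 0, 0, 0, 0]]

```text
t: 20.35
ee_pos: [639.7, -14.2, 201.2]
orientation: [0.309, 3.126, -0.0]
ft_force: [-0.9, -4.3, 2.6]
width: 0.4
grasp_force: 2.0
```

```bash
python3 -c "
from h import *
st()"
```

```text
t 20.35 tip [639.7 -14.2  19.2] jig [59.1  2.2] yaw-jig -0.03 toolz [ 0.e+00 -1.e-04 -1.e+00] F [-0.9 -4.3  2.6] w 0.4
```

>>> step_arm:
  targets:
    - [[0.004, 0.02, 0, 0, 0, 0, 0], [0.004, 0.02, 0, 0, 0, 0, 0], [0, 0, 0, 0, 0, 0, 0], [0, 0, 0, 0, 0, 0, 0], [0, 0, 0, 0, 0, 0, 0]]

```text
t: 20.98
ee_pos: [640.1, -12.0, 201.2]
orientation: [0.309, 3.126, 0.0]
ft_force: [-1.3, -2.4, 1.0]
width: 0.7
grasp_force: 1.2
```

>>> step_arm:
  targets:
    - [[0.004, 0.02, 0, 0, 0, 0, 0], [0.004, 0.02, 0, 0, 0, 0, 0], [0, 0, 0, 0, 0, 0, 0], [0, 0, 0, 0, 0, 0, 0], [0, 0, 0, 0, 0, 0, 0]]

```text
t: 21.6
ee_pos: [640.5, -10.1, 201.2]
orientation: [0.309, 3.126, 0.0]
ft_force: [-0.8, -3.0, 2.3]
width: 0.3
grasp_force: 1.2
```

>>> step_arm:
  targets:
    - [[0.004, 0.02, 0, 0, 0, 0, 0], [0.004, 0.02, 0, 0, 0, 0, 0], [0, 0, 0, 0, 0, 0, 0], [0, 0, 0, 0, 0, 0, 0], [0, 0, 0, 0, 0, 0, 0]]

```text
t: 22.22
ee_pos: [640.9, -8.1, 201.2]
orientation: [0.309, 3.126, 0.0]
ft_force: [0.0, -2.3, 1.5]
width: 0.5
grasp_force: 1.2
```

```bash
python3 -c "
from h import *
st(); snap('scene','s6',(235,170,325,235),8)"
```

```text
t 22.225 tip [640.9  -8.   19.2] jig [59.1  8.5] yaw-jig -0.03 toolz [ 1.e-04  1.e-04 -1.e+00] F [ 0.  -2.3  1.5] w 0.5
```

View pics/s6.png

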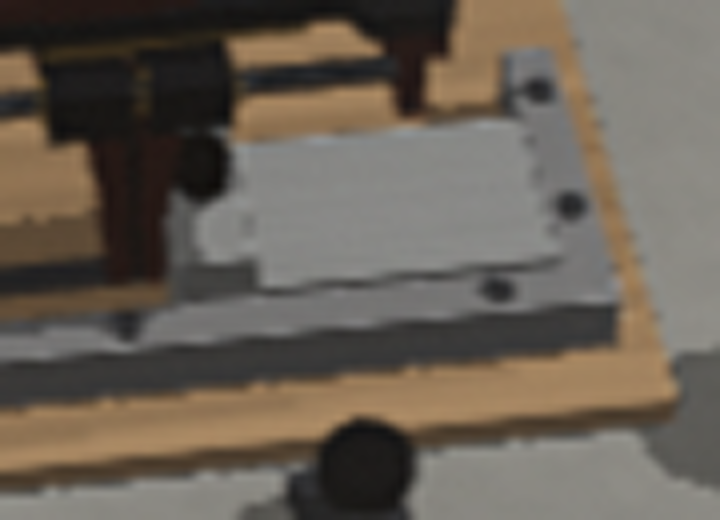

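The blank is about 1 mm off the end stop, with its right edge from (525,120) to (560,262). Its long side is parallel to the fence. I'll continue in small steps.

>>> step_arm:
  targets:
    - [[0.002, 0.01, 0, 0, 0, 0, 0], [0.002, 0.01, 0, 0, 0, 0, 0], [0.002, 0.01, 0, 0, 0, 0, 0], [0, 0, 0, 0, 0, 0, 0], [0, 0, 0, 0, 0, 0, 0]]

```text
t: 22.9
ee_pos: [641.1, -7.4, 201.2]
orientation: [-0.309, -3.126, 0.002]
ft_force: [-1.7, -8.1, 1.8]
width: 0.5
grasp_force: 4.0
```

>>> step_arm:
  targets:
    - [[0.002, 0.01, 0, 0, 0, 0, 0], [0.001, 0.005, 0, 0, 0, 0, 0], [0, 0, 0, 0, 0, 0, 0], [0, 0, 0, 0, 0, 0, 0], [0, 0, 0, 0, 0, 0, 0]]

```text
t: 23.52
ee_pos: [641.1, -7.3, 201.2]
orientation: [-0.309, -3.126, 0.003]
ft_force: [-1.7, -11.5, 3.3]
width: 0.6
grasp_force: 5.8
```

The jaw is firmly stopped: force rises with no motion. I'll retract and clear the area.

>>> step_arm:
  targets:
    - [[-0.02, -0.1, 0, 0, 0, 0, 0], [-0.04, -0.2, 0, 0, 0, 0, 0], [0, 0, 0.5, 0, 0, 0, 0], [0, 0, 0.9, 0, 0, 0, 0], [0, 0, 0.9, 0, 0, 0, 0]]

```text
t: 24.15
ee_pos: [638.0, -21.0, 316.9]
orientation: [-0.309, -3.125, -0.001]
ft_force: [0.6, -0.6, 1.0]
width: 0.6
grasp_force: 0.0
```

>>> step_arm:
  targets:
    - [[-0.7, 0, 0.4, 0, 0, 0, 0], [-0.8, 0, 0.4, 0, 0, 0, 0], [-0.8, 0, 0.3, 0, 0, 0, 0], [-0.7, 0, 0, 0, 0, 0, 0], [0, 0, 0, 0, 0, 0, 0]]

```text
t: 24.78
ee_pos: [486.1, -20.9, 371.3]
orientation: [-0.31, -3.125, -0.0]
ft_force: [0.3, -0.2, 0.5]
width: 0.5
grasp_force: 0.0
```

```bash
python3 -c "
from h import *
st(); snap('top','t7'); snap('scene','s7')
a=cv2.imread('pics/t7.png')[128:262,178:334];b=cv2.imread('pics/s7.png')[165:240,235:330]
a=cv2.resize(a,(390,335),interpolation=2);b=cv2.resize(b,(400,316),interpolation=2)
o=np.zeros((335,800,3),np.uint8);o[:,:390]=a;o[:316,400:]=b;cv2.imwrite('pics/fin.png',o)
p=np.load('pics/t7.npz')['p'][:,:,::-1]"
```

```text
t 24.775 tip [485.8 -20.8 189.3] jig [-90.5 -34.4] yaw-jig -0.04 toolz [-1.3e-03  4.0e-04 -1.0e+00] F [ 0.3 -0.2  0.5] w 0.5
```

View pics/fin.png

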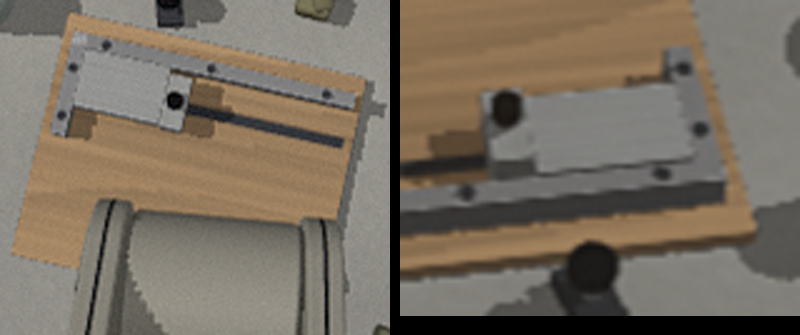

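The blank sits in the corner against the fence at (75-170, 50-70) and the end stop, with the jaw tight at (175,100). The arm is clear of everything, so I'm handing the job in.

```bash
python3 -c "
from workcell import ctrl
print(ctrl.close_job())"
```

```text
the job is handed in; nothing more can be done
None
```

The blank is flat against the rear fence and trapped snugly between the jaw and the end stop; the arm finished clear and the job is handed in at about 25 s.

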